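# Flip the round job marker in the duct workshop

## Task

The plywood ring is finished, so change its job marker: with the fingertips, gently push the round flag up and right over its hinge until it lies flat on the rests at the other side, showing its other face. Pressing down the short metal tail raises it. Leave the square flag as it is, and do not pick up or shift the marker stands or anything else on the table.

Things in the scene. Friction and masses are not known exactly. Their poses are not given: they have to be found in the camera images.
- stand_round: loose ballasted stand (about 1.6 kg) of the round flag: dark wood base 200 x 130 x 18 mm, origin at the centre of its underside, x along its length, y along the hinge, z up. Two cheeks (34 x 12 mm, at y = -52 and +52 mm, tops 102 mm above the table) carry a level hinge along y at x = 0, 85 mm above the table
- flag_round (a joint): angle of the round flag, rad: 0 = level on the rests at the stand's -x side (0 to 0.2 at the start), 1.57 = upright, 3.14 = level on the rests at +x, other face up; no travel beyond. The stiff hinge keeps the flag at any angle; turning it takes about 0.1 N m
- stand_round_rest (a point): midway between the tops of the two empty rest dowels of the round flag's stand, at x = 70 mm, 82 mm above the table; dowels 12 mm thick, at y = -26 and +26 mm; an equal pair stands at x = -70 mm, under the flag
- flag_round_center (a point): centre of the round flag, a plywood disc 84 mm in diameter and 6 mm thick; 58 mm from the hinge, the disc's far edge is 100 mm from it
- flag_round_tail (a point): near the end of the round flag's metal tail: 30 mm wide (centred at y = 0), 5 mm thick, reaching 55 mm from the hinge on the side away from the disc, bent 30 degrees out of its plane: at angle 0 it points to the stand's +x and 30 degrees up; pressing it down (about 3 N) raises the flag
- stand_square: loose ballasted stand (about 1.6 kg) of the square flag: dark wood base 200 x 130 x 18 mm, origin at the centre of its underside, x along its length, y along the hinge, z up. Two cheeks (34 x 12 mm, at y = -52 and +52 mm, tops 102 mm above the table) carry a level hinge along y at x = 0, 85 mm above the table
- flag_square (a joint): angle of the square flag, rad: 0 = level on the rests at the stand's -x side (0 to 0.2 at the start), 1.57 = upright, 3.14 = level on the rests at +x, other face up; no travel beyond. The stiff hinge keeps the flag at any angle; turning it takes about 0.1 N m; an 84 mm square flag with the same tail, to be left alone
- jar: closed glue jar, 40 mm wide, 50 mm high; a bystander, origin at the centre of its underside
- offcut: plywood offcut 45 x 35 x 24 mm; a bystander, origin at the centre of its underside
- tape: roll of grey tape lying flat, 100 mm wide, 25 mm high; a bystander, origin at the centre of its underside
- screwdriver: screwdriver lying flat; a bystander, origin at the centre of its underside
- wrench: wrench lying flat; a bystander, origin at the centre of its underside
- collar: steel duct collar standing on its rim, 120 mm wide, 60 mm high; a bystander, origin at the centre of its underside
- mug: white mug, 80 mm wide, 90 mm high; a bystander, origin at the centre of its underside
Not all that is in view belongs to the job. What is shaped like the stand_round but orange or purple is not meant. Leave any yellow look-alike of the stand_square alone.

How it is judged:
By the outcome, as a careful person would: the job done as asked, in the order asked, and still so for the second after the job is handed in, with the robot touching nothing.
It also fails if it takes over 48 s, if anything falls off the work surface, if the arm or the gripper's body presses on something with over 40 N, if the wrist force passes 120 N, or if a joint passes its speed limit or range.

## Robot

A 6-joint arm with a two-finger parallel gripper is mounted at the origin on the work surface. World frame = base frame: x ahead of the robot, y to its left, z up, the work surface at z = 0. Lengths are in m, angles in degrees, forces in N, time in s.
With the tool pointing down it reaches from about 0.375 to 0.9 m from the base axis. Payload 3.1 kg.
Tool frame: the origin (TCP) lies at the very end of the fingers, on their centre line; the grasp point (between the pads) lies 19 mm behind it; z points along the fingers, y is the direction in which the jaws open and shut (so a half turn about z gives the same grasp; the last joint's range is limited). The gripper opens to 87 mm and grips with 3 to 60 N. Pads are 19 mm wide; open, the fingers measure 117 mm over their backs; the gripper's body (75 mm by 190 mm) begins 51 mm behind the grasp point.
Start: joints at [-76.92, 30.224, 82.088, -0, 67.689, -10.227], TCP at [0.247, -0.574, 0.223] pointing down, gripper open.
Joint ranges: [-176.69, 176.69], [-43.24, 126.21], [12.49, 139.97], [-82, 262], [0, 151.66], [-163.58, 163.58]. Speed limits (degrees/s): [159.86, 159.86, 180, 180, 180, 180].

## Interface

Orientations are given as a 3x3 rotation matrix whose columns are the frame's x, y, z axes.
In Python, from rig import readout, capture, camera_model, bot, spot_in, regions_of gives the robot as it stands.
- The arm moves only by the tool send_rows, never from a script. Its argument "moves" is a list that holds one entry, the list of rows, each a list of 7 numbers: the turn, a rotation vector about the tool's x, y, z in degrees, then the shift along the tool's x, y, z in cm, then the opening, from -1 (shut) to 1 (fully open). A call has exactly 5 rows; each row shifts and turns the commanded pose from where the row before left it, along the tool's axes as they then stand; what a row does not reach is not made up. A row lasts 1/10 s, in which the tool goes at most 50 mm and 8.59 degrees, less where a joint would pass 70% of its speed; a pose out of reach is approached as far as the arm can. A call with a gripper value outside its range is refused whole. The fingers move at their own pace and stop on an object; the grip force is fixed at half the most. Time passes only in rows, so rows that do not move let the fingers close, or fill a call up. It gives the time, the measured TCP pose, the force and the opening at its end, in the units of the state.
- readout.read_state(): the state, without advancing time (a new reading comes with each control period).
- capture(name): name is "scene" or "side" or "wrist"; returns the picture (420x560x3 uint8, blue, green, red); there is no depth.
- camera_model(name): a dict with "camera_matrix" (3x3 intrinsics, pixels), "pose" (4x4, takes a point from camera to world coordinates). Camera axes: x right, y up, looking along -z (the intrinsics and any distortion apply to the point x, -y, -z); pixel columns grow to the right and rows downward; lengths in m; the calibration is good to about 2 mm. A picture is of the moment at which its call begins: read the wrist's pose just before it. camera_model takes no time and is no camera call; for the wrist camera it gives the pose at the moment of the call.
- bot.hand_in(): hands the job in, once; it reports no verdict.
Trained networks look in the newest picture that a camera, given by its name, has taken for a name from the list of things; names that differ only in an ending like _2 or _b are one class to them, and where a whole thing is asked for, a point or a joint stands for the part that bears it (a point fixed in the world has none). Each returns a list of dicts, best first, with "p" (0 to 1); they miss things now and then, are a little off and sometimes report something else, mostly with a low value. They report only what shows in the picture. A call takes as long as a camera call. They do not tell look-alikes from the thing itself.
- spot_in(camera, thing): "location" ([x, y, z] in m, in world coordinates, good to about 4 mm: the middle of the surface that is visible of it).
- regions_of(camera, thing): "mask" (420x560 bool, what is visible of it).
The state is a dict: "time_s": time; "joint_positions": joint angles; "qvel": joint speeds; "tau": joint torques, N m; "position": TCP position; "tcp_rot": TCP orientation; "force": force on the tool from outside, world axes, zero at the start; "moment": the same for the moment, N m; "opening": opening from 0.0 (shut) to 1.0 (fully open).
Only numpy, scipy, OpenCV 4.12 (cv2) and the standard library are available. Lean on these libraries where they do the work, as an engineer would, in place of code of your own. Each camera call takes 0.05 s, during which the arm holds its last target. There are 200 camera calls.

## Working session

There is one attempt and no reset: what is moved stays moved. The work goes in short steps, Python scripts to look and compute and a tool call to move; the robot and the scene stay as the last step left them, time stands still between calls to the robot, and variables do not carry over. Pictures are saved under pics/ and viewed, about 8 in all and at most 12, crops included, and the job is handed in when it is done.

Besides the shell and the picture viewer there is one more tool, called after "Request:" as name(argument=value, ...), one argument or row to a line, values as JSON. send_rows: Moves the arm, as the interface text tells. Its arguments: {"type":"object","properties":{"moves":{"type":"array","items":{"type":"array","items":{"type":"array","items":{"type":"number"}}}}},"required":["moves"]}

```bash
ls; mkdir -p pics
python3 - <<'E'
from rig import *
import cv2,numpy as np
s=readout.read_state();print(s)
a=capture("scene");b=capture("side")
cv2.imwrite("pics/a.png",a);cv2.imwrite("pics/b.png",b)
for c in ["scene","side"]:
    print(c,camera_model(c)["pose"].tolist() if hasattr(camera_model(c)["pose"],'tolist') else camera_model(c)["pose"])
    for t in ["stand_round","stand_square","flag_round_center","flag_round_tail","stand_round_rest"]:
        print(t,[(np.round(d["location"],3).tolist(),round(d["p"],2)) for d in spot_in(c,t)][:4])
E
```

```text
pics
{'time_s': 0.0, 'joint_positions': array([-7.69190177e+01,  3.02789249e+01,  8.21582298e+01, -3.10301407e-04,
        6.76892454e+01, -1.02252612e+01]), 'qvel': array([ 0.03309013,  0.11474139,  0.01563481,  0.00743366, -0.0601057 ,
       -0.03331969]), 'tau': array([-3.84151517e-04, -4.40041316e+01, -1.76595587e+01,  6.32131635e-02,
        5.83287072e-02, -1.60490649e-04]), 'position': array([ 0.24715168, -0.57323842,  0.22156185]), 'tcp_rot': array([[ 9.18402555e-01,  3.95646929e-01, -5.04181747e-04],
       [ 3.95647061e-01, -9.18400125e-01,  2.14771675e-03],
       [ 3.86696955e-04, -2.17194657e-03, -9.99997567e-01]]), 'force': array([-0.76137825, -0.79504449,  0.31127932]), 'moment': array([ 0.03991932, -0.01710683,  0.06328434]), 'opening': 0.9962294002015853}
scene [[-0.6452880117676768, -0.4667276722946855, 0.6047881131299647, 1.2304500040061372], [0.7635857056391312, -0.3699682162514571, 0.5292073214793093, 0.5197582131097545], [-0.023243321890565893, 0.8032986984167843, 0.5951226336725833, 0.8013394435929272], [0.0, 0.0, 0.0, 1.0]]
stand_round [([0.262, -0.273, 0.02]
[... 539 characters left out ...]
0.588329711981143, -0.6161791397308648, 0.5236329036268793, 0.6192634066749888], [-0.012842224221704612, 0.6546010108525909, 0.7558654601632525, 1.1712592775513744], [0.0, 0.0, 0.0, 1.0]]
stand_round [([0.317, 0.263, 0.015], 0.89), ([0.553, 0.17, 0.019], 0.85)]
stand_square [([0.324, -0.695, 0.027], 0.76), ([0.492, -0.268, 0.019], 0.61)]
flag_round_center [([0.563, 0.125, 0.092], 0.8), ([0.22, -0.317, 0.084], 0.79), ([0.333, 0.286, 0.085], 0.6), ([0.552, 0.171, 0.02], 0.56)]
flag_round_tail [([0.563, 0.124, 0.089], 0.85), ([0.218, -0.315, 0.085], 0.58), ([0.339, 0.289, 0.087], 0.57)]
stand_round_rest [([0.208, -0.292, 0.046], 0.9), ([0.318, 0.262, 0.019], 0.77), ([0.544, 0.171, 0.02], 0.76)]
```

View pics/a.png

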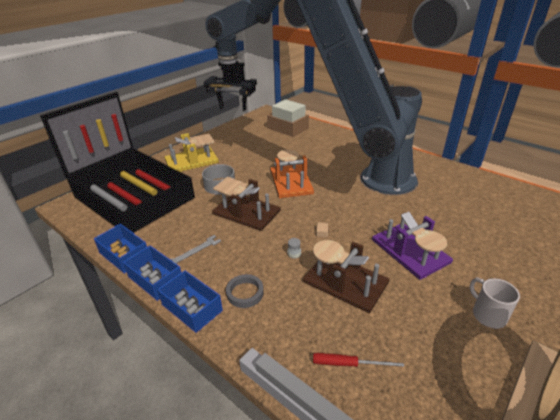

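View pics/b.png

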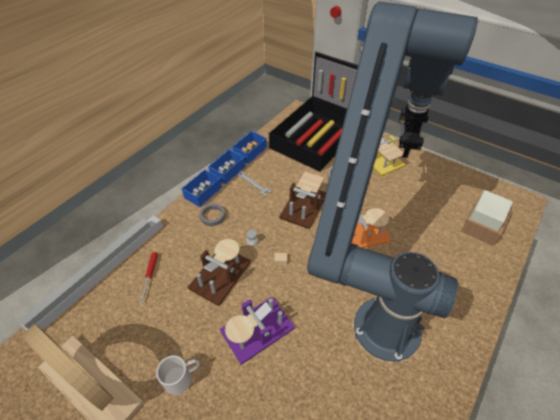

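The scene view shows the dark round stand around pixel (345,275), with its disc at (330,252) and its empty dowels to the right. The dark square stand is at (247,205), and orange, purple and yellow ones are decoys. The side view agrees, with the round stand at (220,270). Next I'll zoom in to measure its pose.

Run:
```python
from rig import *
import cv2,numpy as np
a=cv2.imread("pics/a.png")[225:315,295:395];b=cv2.imread("pics/b.png")[230:310,180:270]
f=lambda i,n:cv2.resize(i,(400,n),interpolation=cv2.INTER_CUBIC)
o=np.hstack([f(a,360),f(b,360)])
cv2.imwrite("pics/c.png",o)
for c in["scene","side"]:print({k:(np.array(v).tolist() if k!="pose" else 0) for k,v in camera_model(c).items()})
```

```text
{'camera_matrix': [[388.19599667768165, 0.0, 280.5903833490195], [0.0, 388.19599667768165, 210.9316829771496], [0.0, 0.0, 1.0]], 'pose': 0}
{'camera_matrix': [[384.42129967384375, 0.0, 274.2984760517055], [0.0, 384.42129967384375, 210.40100471008054], [0.0, 0.0, 1.0]], 'pose': 0}
```

View pics/c.png

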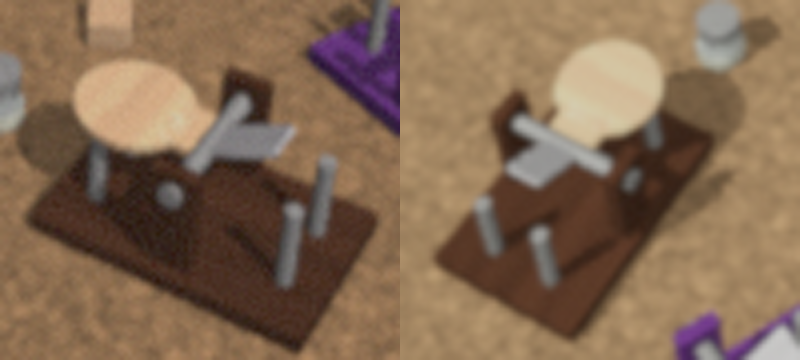

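```bash
cat > h.py <<'E'
from rig import *
import cv2,numpy as np
from scipy.optimize import least_squares
def proj(c,P):
    m=camera_model(c);T=np.linalg.inv(np.array(m["pose"]));K=np.array(m["camera_matrix"])
    q=np.atleast_2d(P)@T[:3,:3].T+T[:3,3]; q=q*[1,-1,-1]; q=q@K.T
    return q[:,:2]/q[:,2:]
def world(p,L):
    c,s=np.cos(p[2]),np.sin(p[2]);L=np.atleast_2d(L)
    return np.c_[p[0]+c*L[:,0]-s*L[:,1],p[1]+s*L[:,0]+c*L[:,1],L[:,2]]
E
python3 - <<'E'
from h import *
S=[(28,214,-100,-65,18),(298,342,100,-65,18),(377,213,100,65,18),(327,160,70,26,82),(293,208,70,-26,82)]
D=[(435,258,100,-65,18),(573,333,100,65,18),(715,137,-100,65,18),(485,201,70,-26,82),(541,231,70,26,82)]
S=np.array(S,float);D=np.array(D,float)
ps=np.c_[295+S[:,0]/4,225+S[:,1]/4]-.4; pd=np.c_[180+(D[:,0]-400)*.225,230+D[:,1]/4.5]-.4
r=lambda p:np.r_[(proj("scene",world(p,S[:,2:]/1000))-ps).ravel(),(proj("side",world(p,D[:,2:]/1000))-pd).ravel()]
best=min((least_squares(r,[.57,.15,y]) for y in np.arange(0,6.3,1.5)),key=lambda o:o.cost)
p=best.x;print(p[:2],np.degrees(p[2]),np.round(best.fun.reshape(-1,2),1).tolist())
np.save("p.npy",p)
# overlay of model points for flag at angles
for ang in [0,.1,.2]:
  c,s=np.cos(ang),np.sin(ang)
  Fl=np.array([[-.058*c,0,.085+.058*s]]); t=ang-np.radians(30)
  Tl=np.array([[.055*np.cos(t),0,.085-.055*np.sin(t)]])
  for n,o,k in(("scene",[295,225],[4,4]),("side",[180,230],[4.444,4.5])):
    print(ang,n,*[np.round((proj(n,world(p,X))-o+.4)*k+([400,0] if n=="side" else 0)) for X in(Fl,Tl)])
for L in([-.058,0,.088],[.0476,0,.1125],[.07,0,.082]):print(world(p,[L]))
E
```

```text
[0.55933963 0.16087898] 95.94353172044782 [[0.1, -0.2], [0.6, -0.3], [0.5, 0.0], [-0.2, 0.7], [-0.0, 1.0], [-0.1, -0.8], [0.1, -0.2], [0.7, -1.0], [0.2, 0.2], [0.4, 0.4]]
0 scene [[133. 109.]] [[282. 139.]]
0 side [[613.  88.]] [[526. 171.]]
0.1 scene [[134. 103.]] [[285. 146.]]
0.1 side [[612.  84.]] [[525. 178.]]
0.2 scene [[135.  97.]] [[287. 153.]]
0.2 side [[611.  81.]] [[525. 184.]]
[[0.56534543 0.10319076 0.088     ]]
[[0.55441073 0.2082231  0.1125    ]]
[[0.55209125 0.23050269 0.082     ]]
```

Request:
send_rows(
  moves=[
    [[0,0,-8.1,0,0,0,-1],[0,0,-8.1,0,0,0,-1],[0,0,-8.1,0,0,0,-1],[0,0,-8.1,0,0,0,-1],[0,0,-8.1,0,0,0,-1]],
  ],
)

```text
time_s: 1.1
position: [0.2473, -0.574, 0.2226]
tcp_rot: [[0.436, 0.9, 0.0], [0.9, -0.436, -0.0], [-0.0, 0.0, -1.0]]
force: [0.4, -0.3, -0.0]
opening: 0.635
```

Request:
send_rows(
  moves=[
    [[0,0,-8,0,0,0,-1],[0,0,-8,0,0,0,-1],[0,0,-8,0,0,0,-1],[0,0,-8.1,0,0,0,-1],[0,0,0,0,0,0,-1]],
  ],
)

```text
time_s: 1.6
position: [0.2473, -0.574, 0.2226]
tcp_rot: [[-0.103, 0.995, 0.0], [0.995, 0.103, -0.0], [-0.0, 0.0, -1.0]]
force: [0.6, -0.1, 0.3]
opening: 0.173
```

Request:
send_rows(
  moves=[
    [[0,0,0,3.7,1.93,0,-1],[0,0,0,3.7,1.93,0,-1],[0,0,0,3.7,1.93,0,-1],[0,0,0,3.7,1.93,0,-1],[0,0,0,3.7,1.93,0,-1]],
  ],
)

```text
time_s: 2.1
position: [0.3247, -0.3786, 0.2227]
tcp_rot: [[-0.099, 0.995, 0.0], [0.995, 0.099, -0.0], [-0.0, 0.0, -1.0]]
force: [0.7, 0.1, 0.6]
opening: 0.002
```

Request:
send_rows(
  moves=[
    [[0,0,0,3.7,1.93,0,-1],[0,0,0,3.7,1.93,0,-1],[0,0,0,3.7,1.93,0,-1],[0,0,0,3.7,1.93,0,-1],[0,0,0,3.7,1.93,0,-1]],
  ],
)

```text
time_s: 2.6
position: [0.4018, -0.1846, 0.2229]
tcp_rot: [[-0.099, 0.995, 0.001], [0.995, 0.099, -0.001], [-0.001, 0.001, -1.0]]
force: [1.0, -0.0, 0.4]
opening: 0.004
```

Request:
send_rows(
  moves=[
    [[0,0,0,3.7,1.93,0,-1],[0,0,0,3.7,1.93,0,-1],[0,0,0,3.7,1.93,0,-1],[0,0,0,3.7,1.93,0,-1],[0,0,0,3.7,1.93,0,-1]],
  ],
)

```text
time_s: 3.1
position: [0.4788, 0.0095, 0.2229]
tcp_rot: [[-0.099, 0.995, 0.001], [0.995, 0.099, -0.0], [-0.0, 0.001, -1.0]]
force: [0.8, -0.2, 0.4]
opening: 0.009
```

Request:
send_rows(
  moves=[
    [[0,0,0,3.7,1.93,0,-1],[0,0,0,3.7,1.93,0,-1],[0,0,0,3.7,1.93,0,-1],[0,0,0,3.7,1.93,0,-1],[0,0,0,3.7,1.93,0,-1]],
  ],
)

```text
time_s: 3.6
position: [0.5556, 0.2037, 0.2227]
tcp_rot: [[-0.1, 0.995, 0.001], [0.995, 0.1, -0.0], [-0.0, 0.001, -1.0]]
force: [1.1, -0.5, 0.4]
opening: 0.008
```

```bash
cat >> h.py <<'E'
def loc():
    p=np.load("p.npy");s=readout.read_state();d=np.array(s["position"]);e=d[:2]-p[:2];c,n=np.cos(p[2]),np.sin(p[2])
    print("local mm",np.round(1e3*np.array([c*e[0]+n*e[1],-n*e[0]+c*e[1],d[2]]),1),"F",np.round(s["force"],1),"t",s["time_s"])
E
python3 - <<'E'
from h import *
w=capture("wrist");cv2.imwrite("pics/w.png",w);loc()
E
```

```text
local mm [ 48.5  -4.2 223.1] F [3.7 3.3 0.9] t 3.65
```

View pics/w.png

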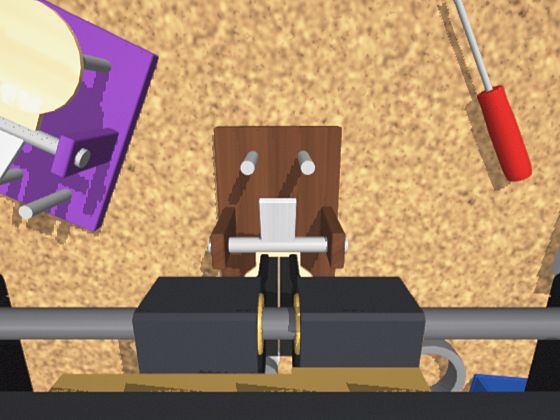

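The wrist view shows the tail at (277,220), centred on the hinge with the fingers in line. The empty dowels at (250,163) and (306,163) are clear. I'll lower onto the tail now.

Request:
send_rows(
  moves=[
    [[0,0,0,-0.6,-0.4,2.5,-1],[0,0,0,0,0,2.5,-1],[0,0,0,0,0,2.5,-1],[0,0,0,0,0,2,-1],[0,0,0,0,0,0,-1]],
  ],
)

```text
time_s: 4.15
position: [0.5495, 0.1949, 0.1249]
tcp_rot: [[-0.1, 0.995, -0.006], [0.995, 0.1, -0.001], [-0.0, -0.007, -1.0]]
force: [-0.7, -0.5, -0.0]
opening: 0.006
```

```bash
python3 -c "
from h import *
loc()"
```

```text
local mm [ 34.9   6.3 124.9] F [-0.7 -0.5 -0. ] t 4.15
```

Request:
send_rows(
  moves=[
    [[0,0,0,0,0,0.4,-1],[0,0,0,0,0,0.4,-1],[0,0,0,0,0,0.4,-1],[0,0,0,0,0,0.4,-1],[0,0,0,0,0,0.4,-1]],
  ],
)

```text
time_s: 4.65
position: [0.5522, 0.1956, 0.1079]
tcp_rot: [[-0.103, 0.995, 0.001], [0.995, 0.103, 0.0], [0.0, 0.001, -1.0]]
force: [0.2, 0.8, 2.3]
opening: 0.005
```

```bash
python3 -c "
from h import *
loc()"
```

```text
local mm [ 35.3   3.5 107.9] F [0.2 0.8 2.3] t 4.65
```

Request:
send_rows(
  moves=[
    [[0,0,0,0.1,0,0.4,-1],[0,0,0,0.1,0,0.4,-1],[0,0,0,0.1,0,0.4,-1],[0,0,0,0.1,0,0.4,-1],[0,0,0,0,0,0.4,-1]],
  ],
)

```text
time_s: 5.15
position: [0.5517, 0.1998, 0.0873]
tcp_rot: [[-0.103, 0.995, 0.001], [0.995, 0.103, 0.0], [0.0, 0.001, -1.0]]
force: [0.2, 1.6, 2.9]
opening: 0.006
```

Request:
send_rows(
  moves=[
    [[0,0,0,0,0,0.4,-1],[0,0,0,0,0,0.4,-1],[0,0,0,0,0,0.4,-1],[0,0,0,0,0,0.4,-1],[0,0,0,0,0,0.4,-1]],
  ],
)

```text
time_s: 5.65
position: [0.5511, 0.1993, 0.0672]
tcp_rot: [[-0.103, 0.995, -0.001], [0.995, 0.103, -0.0], [0.0, -0.001, -1.0]]
force: [0.4, 0.4, 2.3]
opening: 0.004
```

Run:
```python
from h import *
loc()
a=capture("scene")[205:325,285:405];b=capture("side")[210:330,160:280]
cv2.imwrite("pics/d.png",cv2.resize(np.hstack([a,b]),(800,400)))
```

```text
local mm [39.1  4.2 67.2] F [0.4 0.4 2.3] t 5.65
```

View pics/d.png

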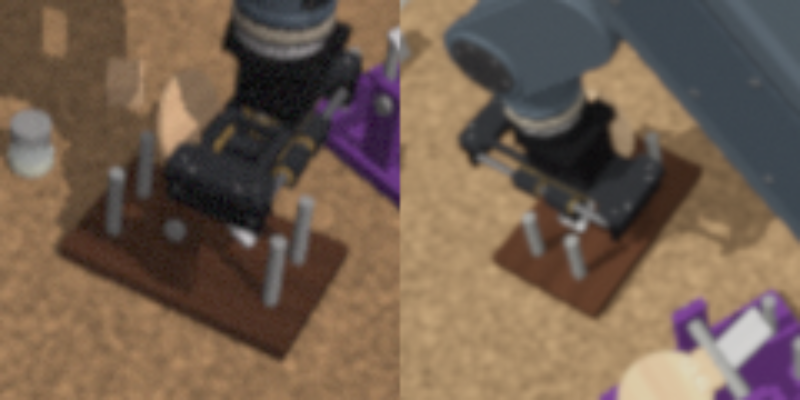

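The picture shows the disc raised to about 60 degrees, a sliver at (175,125), and the stand hasn't moved. I'll lift now, cross over to the disc side and push from behind.

Request:
send_rows(
  moves=[
    [[0,0,0,0,0,-2.5,-1],[0,0,0,0,0,-3.5,-1],[0,0,0,0,0,-4,-1],[0,0,0,0,0,-4,-1],[0,0,0,0,0,-4,-1]],
  ],
)

```text
time_s: 6.25
position: [0.5502, 0.1993, 0.2484]
tcp_rot: [[-0.103, 0.995, -0.002], [0.995, 0.103, -0.0], [-0.0, -0.002, -1.0]]
force: [1.3, 0.5, 0.8]
opening: 0.008
```

Request:
send_rows(
  moves=[
    [[0,0,0,-2,0.1,0,-1],[0,0,0,-3,0.1,0,-1],[0,0,0,-3,0.1,0,-1],[0,0,0,-3,0.1,0,-1],[0,0,0,-2,0,0,-1]],
  ],
)

```text
time_s: 6.75
position: [0.5682, 0.0688, 0.2469]
tcp_rot: [[-0.102, 0.995, -0.002], [0.995, 0.102, -0.0], [-0.0, -0.002, -1.0]]
force: [-0.5, -0.8, -0.7]
opening: 0.007
```

Request:
send_rows(
  moves=[
    [[0,0,0,0,0,0,-1],[0,0,0,0,0,2,-1],[0,0,0,0,0,3,-1],[0,0,0,0,0,3,-1],[0,0,0,0,0,2,-1]],
  ],
)

```text
time_s: 7.25
position: [0.5667, 0.0718, 0.1452]
tcp_rot: [[-0.103, 0.995, -0.004], [0.995, 0.103, 0.001], [0.001, -0.004, -1.0]]
force: [0.1, -0.3, -0.4]
opening: 0.001
```

Run:
```python
from h import *
loc()
b=capture("side");a=capture("scene");w=capture("wrist");loc()
cv2.imwrite("pics/e.png",np.hstack([cv2.resize(a[185:325,265:405],(400,400)),cv2.resize(w,(400,400))]))
```

```text
local mm [-89.4   1.9 145.2] F [ 0.1 -0.3 -0.4] t 7.25
local mm [-89.7   1.6 146.1] F [-0.4 -0.1  0.1] t 7.4
```

View pics/e.png

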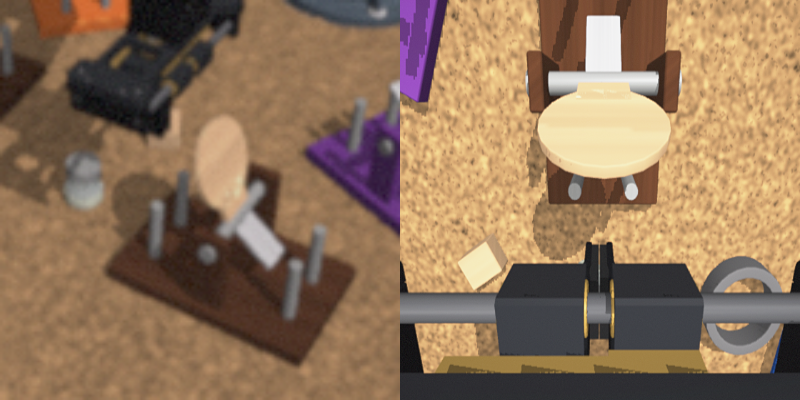

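The disc stands at about 60 degrees and the fingers are behind it, near its free edge. I'll push toward +x from here.

Request:
send_rows(
  moves=[
    [[0,0,0,0.7,0,0,-1],[0,0,0,0.7,0,0,-1],[0,0,0,0.7,0,0,-1],[0,0,0,0.7,0,0,-1],[0,0,0,0.7,0,0,-1]],
  ],
)

```text
time_s: 7.9
position: [0.5652, 0.1062, 0.1481]
tcp_rot: [[-0.103, 0.995, 0.001], [0.995, 0.103, 0.0], [-0.0, 0.001, -1.0]]
force: [-0.2, 0.5, 0.1]
opening: 0.007
```

Request:
send_rows(
  moves=[
    [[0,0,0,0.7,0,0,-1],[0,0,0,0.7,0,0,-1],[0,0,0,0.7,0,0,-1],[0,0,0,0.7,0,0,-1],[0,0,0,0.7,0,0,-1]],
  ],
)

```text
time_s: 8.4
position: [0.5614, 0.1407, 0.1475]
tcp_rot: [[-0.103, 0.995, -0.0], [0.995, 0.103, -0.0], [-0.0, -0.0, -1.0]]
force: [0.1, -0.4, -0.0]
opening: 0.008
```

Request:
send_rows(
  moves=[
    [[0,0,0,0.7,0,0,-1],[0,0,0,0.7,0,0,-1],[0,0,0,0.7,0,0.1,-1],[0,0,0,0.7,0,0.1,-1],[0,0,0,0.7,0,0.2,-1]],
  ],
)

```text
time_s: 8.9
position: [0.5578, 0.1755, 0.1434]
tcp_rot: [[-0.103, 0.995, -0.0], [0.995, 0.103, -0.0], [-0.0, -0.0, -1.0]]
force: [0.6, -1.1, -1.3]
opening: 0.01
```

```bash
python3 -c "
from h import *
loc()"
```

```text
local mm [1.470e+01 1.000e-01 1.434e+02] F [ 0.6 -1.1 -1.3] t 8.9
```

Request:
send_rows(
  moves=[
    [[0,0,0,0.5,0,0.2,-1],[0,0,0,0.5,0,0.25,-1],[0,0,0,0.5,0,0.3,-1],[0,0,0,0.4,0,0.3,-1],[0,0,0,0.4,0,0.35,-1]],
  ],
)

```text
time_s: 9.4
position: [0.5555, 0.1982, 0.1293]
tcp_rot: [[-0.103, 0.995, -0.0], [0.995, 0.103, 0.0], [0.0, -0.0, -1.0]]
force: [0.6, -0.9, 0.6]
opening: 0.008
```

Request:
send_rows(
  moves=[
    [[0,0,0,0.4,0,0.35,-1],[0,0,0,0.4,0,0.35,-1],[0,0,0,0.4,0,0.4,-1],[0,0,0,0.3,0,0.4,-1],[0,0,0,0.2,0,0.4,-1]],
  ],
)

```text
time_s: 9.9
position: [0.5538, 0.2151, 0.1102]
tcp_rot: [[-0.103, 0.995, 0.0], [0.995, 0.103, 0.0], [0.0, 0.0, -1.0]]
force: [0.2, -0.3, 0.8]
opening: 0.007
```

```bash
python3 -c "
from h import *
loc()"
```

```text
local mm [ 5.450e+01 -1.000e-01  1.102e+02] F [ 0.2 -0.3  0.8] t 9.9
```

Request:
send_rows(
  moves=[
    [[0,0,0,0.3,0,0.35,-1],[0,0,0,0.3,0,0.35,-1],[0,0,0,0.2,0,0.35,-1],[0,0,0,0.2,0,0.35,-1],[0,0,0,0,0,0.3,-1]],
  ],
)

```text
time_s: 10.4
position: [0.5527, 0.2251, 0.0933]
tcp_rot: [[-0.103, 0.995, 0.0], [0.995, 0.103, 0.0], [0.0, 0.0, -1.0]]
force: [-0.6, 0.5, 0.6]
opening: 0.003
```

Request:
send_rows(
  moves=[
    [[0,0,0,0,0,0.2,-1],[0,0,0,0,0,0.2,-1],[0,0,0,0,0,0.1,-1],[0,0,0,0,0,0,-1],[0,0,0,0,0,0,-1]],
  ],
)

```text
time_s: 10.9
position: [0.5527, 0.2246, 0.0885]
tcp_rot: [[-0.103, 0.995, -0.0], [0.995, 0.103, -0.0], [-0.0, -0.0, -1.0]]
force: [0.7, 0.5, -0.9]
opening: 0.007
```

```bash
python3 -c "
from h import *
loc()"
```

```text
local mm [64.  -0.  88.5] F [ 0.7  0.5 -0.9] t 10.9
```

Request:
send_rows(
  moves=[
    [[0,0,0,0,0,0.1,-1],[0,0,0,0,0,0.1,-1],[0,0,0,0,0,0,-1],[0,0,0,0,0,0,-1],[0,0,0,0,0,0,-1]],
  ],
)

```text
time_s: 11.4
position: [0.5528, 0.2246, 0.0882]
tcp_rot: [[-0.103, 0.995, 0.001], [0.995, 0.103, -0.0], [-0.0, 0.001, -1.0]]
force: [-1.9, -1.6, 9.5]
opening: 0.008
```

The 2 mm press hit a hard stop at z = 88 mm with 9.5 N, so the flag is on its rests. I'll back off and check.

Request:
send_rows(
  moves=[
    [[0,0,0,0,0,-1,-1],[0,0,0,0,0,-3,-1],[0,0,0,0,0,-4,-1],[0,0,0,0,0,-4,-1],[0,0,0,0,0,-4,-1]],
  ],
)

```text
time_s: 11.9
position: [0.5525, 0.2246, 0.2483]
tcp_rot: [[-0.103, 0.995, -0.0], [0.995, 0.103, -0.0], [-0.0, -0.0, -1.0]]
force: [0.3, 0.8, -0.6]
opening: 0.007
```

Request:
send_rows(
  moves=[
    [[0,0,0,-3,0,-1,-1],[0,0,0,-4,0,0,-1],[0,0,0,-4,0,0,-1],[0,0,0,-4,0,0,-1],[0,0,0,-4,0,0,-1]],
  ],
)

```text
time_s: 12.4
position: [0.5722, 0.0343, 0.257]
tcp_rot: [[-0.103, 0.995, 0.001], [0.995, 0.103, -0.0], [-0.0, 0.001, -1.0]]
force: [0.6, 1.3, -1.2]
opening: 0.009
```

Run:
```python
from h import *
loc()
b=capture("side");a=capture("scene")
cv2.imwrite("pics/f.png",np.hstack([cv2.resize(a[225:315,295:395],(400,360)),cv2.resize(b[230:310,180:270],(400,360))]))
p=np.load("p.npy")
print(world(p,[[.058,0,.088]]))
for c in("scene","side"):
  for t in("flag_round_center","stand_square"):print(c,t,[(np.round(d["location"],3).tolist(),round(d["p"],2)) for d in spot_in(c,t)][:4])
```

```text
local mm [-127.3    0.3  257. ] F [ 0.6  1.3 -1.2] t 12.4
[[0.55333383 0.2185672  0.088     ]]
scene flag_round_center [([0.338, 0.278, 0.087], 0.8), ([0.558, 0.212, 0.087], 0.58)]
scene stand_square [([0.512, -0.271, 0.025], 0.64), ([0.385, -0.699, 0.022], 0.57)]
side flag_round_center [([0.222, -0.312, 0.087], 0.97), ([0.553, 0.207, 0.093], 0.65), ([0.338, 0.283, 0.084], 0.64)]
side stand_square [([0.358, -0.696, 0.026], 0.87)]
```

View pics/f.png

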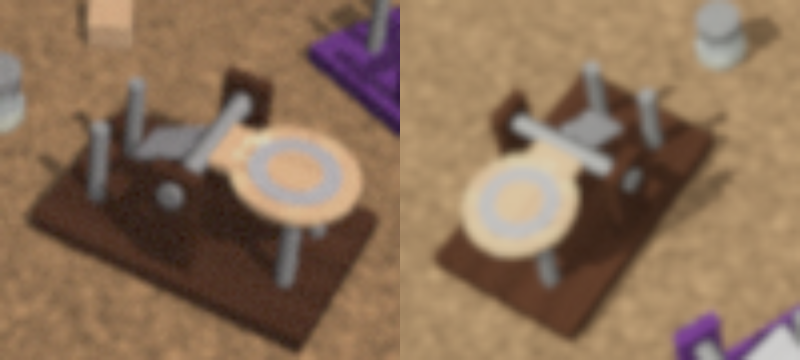

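The disc now lies flat on the other rests, at (296,172) in the scene crop, and its ringed face shows. The base corners are at the same pixels as before, and the jar and offcut haven't moved. I'll hand it in.

```bash
python3 -c "
from rig import *
print(bot.hand_in())"
```

```text
the job is handed in; nothing more can be done
None
```

The round flag is turned over and lies on the rests at the stand's other side, with its ringed face showing. I handed the job in at about 12.5 s of the 48 s allowed.

**How it was done:** I pressed the metal tail down with shut fingers until the flag stood at about 60 degrees. Then I went round to the disc side, pushed it over the hinge and pressed it gently onto the rests.

**Last checks:**
- **Flag:** the final 2 mm press met a hard stop at 88 mm height, which is the top of the disc when level. The force there was 9.5 N, the highest reading in the move reports.
- **Stand and neighbours:** in close-up views before and after, the stand's corners are at the same pixels, and the jar and offcut beside it look unmoved.
- **Robot:** the gripper was clear of everything when I handed in.

**Less certain:**
- The networks placed the disc centre about 8–12 mm from where my model puts it. That is more than their stated 4 mm, but both pictures show it flat on the rests.
- The side camera did not report the dark square stand in the last check. The scene camera did, near its old place, and the arm never came near it.
- I did not recheck the other bystanders after the move, and the arm did not touch them.

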